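# Hold a carving blank in the corner of a bench hook

### The arm

A 6-joint arm with a two-finger parallel gripper is mounted at the origin on the work surface. World frame = base frame: x ahead of the robot, y to its left, z up, the work surface at z = 0. Lengths are in m, angles in degrees, forces in N, time in s.
With the tool pointing down it reaches from about 0.25 to 0.8 m from the base axis. Payload 3.9 kg.
Tool frame: the origin (TCP) lies at the very end of the fingers, on their centre line; the grasp point (between the pads) lies behind it (pinch_z is the z of the grasp point in the tool frame, in m); z points along the fingers, y is the line along which they close (so a half turn about z gives the same grasp; the last joint's range is limited). The gripper opens to 85 mm and grips with 20 to 120 N. Pads are 22 mm wide; open, the fingers measure 114 mm over their backs; the gripper's body (76 mm by 85 mm) begins 54 mm behind the grasp point. The pads swing forward as they close: fully open they stand 13 mm farther back than shut.
Start: joints at [-76.318, 14.897, -7.913, 67.191, 0, 90], TCP at [0.124, -0.51, 0.231] pointing down, gripper open.
Joint ranges: [-159.42, 159.42], [-47.68, 98.78], [-73.54, 78.23], [-108.79, 121.32], [-90, 84.71], [-180, 180]. Speed limits (degrees/s): [147.25, 147.25, 180, 180, 180, 180].

### API

Orientations are given as a 3x3 rotation matrix whose columns are the frame's x, y, z axes.
In Python, from workcell import observe, grab_frame, job_done, pinch_z gives the robot as it stands.
- The arm moves only by the tool servo_tool, never from a script. Its argument "steps" is a list of rows, each a list of 4 numbers: the shift along the tool's x, y, z in cm, then the turn about the tool's z in degrees. A call has 1 to 5 rows; each row shifts and turns the commanded pose from where the row before left it, along the tool's axes as they then stand; what a row does not reach is not made up. A row lasts 1/12 s, in which the tool goes at most 41.7 mm and 7.16 degrees, less where a joint would pass 70% of its speed; a pose out of reach is approached as far as the arm can. A call with a gripper value outside its range is refused whole. "grip" is the opening, from 0 (shut) to 1 (fully open), set as the call begins (left out, the last holds). The fingers move at their own pace and stop on an object; "newtons" is the grip in N (left out, the last holds). Time passes only in rows, so rows that do not move let the fingers close. It gives the time, the measured TCP pose, the force, the opening and the grip force at its end, in the units of the state.
- observe(): the state, without advancing time (a new reading comes with each control period).
- grab_frame(name): name is "scene" or "top" or "wrist"; returns a dict with "img" (420x560x3 uint8, blue, green, red), "z_map" (420x560 float32, m along the optical axis (not along the pixel's ray), 0 where there is no reading), "mtx" (3x3 intrinsics, pixels), "dist_coeffs" ([k1, k2, p1, p2, k3] as OpenCV has them; the pictures are not rectified), "cam_to_world" (4x4, takes a point from camera to world coordinates); the wrist camera has in their place "hand_eye" (4x4, takes a point from camera to tool coordinates, whose origin is the TCP and whose axes are the flange's). Camera axes: x right, y down, z forward; pixel columns grow to the right and rows downward; lengths in m; the calibration is good to about 2 mm. A picture is of the moment at which its call begins: read the wrist's pose just before it.
- job_done(): hands the job in; it is judged then, once.
The state is a dict: "clock": time; "joints": joint angles; "dq": joint speeds; "joint_torque": joint torques, N m; "tool_pos": TCP position; "ee_rot": TCP orientation; "force": force on the tool from outside, world axes, zero at the start; "moment": the same for the moment, N m; "width": finger opening in m; "finger_force": force on a finger pad.
Only numpy, scipy, OpenCV 4.12 (cv2) and the standard library are available. Lean on these libraries where they do the work, as an engineer would, in place of code of your own. Each camera call takes 0.05 s, during which the arm holds its last target. There are 200 camera calls.

### The job

Pick up the bevelled wooden blank from the bench and set it down, bevels up, on the base board of the bench hook with its long side along the fence, letting go of it there; do not drop it. Then push it flush against the fence, flat on the board and between the fence's ends, and hold it there with one firm diagonal push of the fingers that presses it against the fence and down onto the board at the same time, ready for carving. The program finishes while still holding that push; leave the mallet, gouge, chisel and dark offcut where they are.

Things in the scene. Friction and masses are not known exactly. Their poses are not given: they have to be found in the camera images.
- blank: Loose pale wooden blank, 56 mm (own x) by 140 mm (own y) by 28 mm high, 0.11 to 0.18 kg, lying flat on the bench. Its four sides are upright up to 18 mm; above that both long top edges have a 45 degree bevel, 10 by 10 mm, leaving a flat top 36 mm wide with a low rosette. It is the same turned half round. Origin: centre of its underside; z up.
- bench_hook: Bench hook screwed to the bench: base board 190 mm (own x) by 250 mm (own y), 18 mm thick, with a fence along its whole far (+x) edge, its top 50 mm above the bench. The fence's inner face, at own x = +65 mm, looks to -x, the robot's side; before it the board is clear for 160 mm. Origin: centre of the board's underside, at bench height; x square to the fence, y along it, z up.
- fence_foot (a point): Point in the corner where the fence's inner face meets the top of the base board, at the middle of the fence's length (18 mm above the bench). Axes as the bench hook's: x into the fence, y along it, z up. The seated blank's origin lies at x = -28 mm, z = 0 from here.
- hook_base: The base board of the bench hook (see there), waxed plywood; the blank, waxed too, slides on it easily (friction about 0.35). Origin: centre of its underside.
- hook_fence: The fence of the bench hook (see there): a dark wooden bar 30 x 250 x 32 mm. Origin: centre of its underside, on the board's top.
- mallet: Bystander: carver's mallet standing on its head, handle up, 86 mm wide, 235 mm high. Origin: centre of its underside.
- gouge: Bystander: gouge with a wooden handle lying on the bench beyond the work, 235 mm long along own x (handle -108 to +8 mm, blade to +127 mm), 22 mm wide, 20 mm high. Origin: near its middle, at bench height.
- chisel: Bystander: chisel with a black handle, same size and axes as the gouge, also beyond the work.
- offcut: Bystander: dark wooden offcut, a plain block 60 x 130 x 25 mm without bevels, off to the robot's right. Origin: centre of its underside.
Things that resemble listed ones, but are neither listed nor needed, are in the scene too. Of the things shaped like the blank, the wooden one is meant.

How it is judged:
By the outcome, as a careful person would: the job done as asked, in the order asked, and still so for the second after the job is handed in, while the arm keeps its last pose, push and grip.
It also fails if it takes over 59 s, if anything falls off the work surface, if the arm or the gripper's body presses on something with over 40 N, if the wrist force passes 120 N, or if a joint passes its speed limit or range.

## Working session

There is one attempt and no reset: what is moved stays moved. The work goes in short steps, Python scripts to look and compute and a tool call to move; the robot and the scene stay as the last step left them, time stands still between calls to the robot, and variables do not carry over. Pictures are saved under pics/ and viewed, at most 10 in all, crops included, and the job is handed in when it is done.

Besides the shell and the picture viewer there is one more tool, called after "Emit:" by a JSON object that holds its "fn" and its "kwargs". servo_tool: Moves the arm, as the interface text tells. Its arguments: {"type":"object","properties":{"steps":{"type":"array"},"grip":{"type":"number"},"newtons":{"type":"number"}},"required":["steps"]}

```bash
ls; mkdir -p pics; python3 - <<'E'
from workcell import observe, grab_frame, pinch_z
import cv2,numpy as np,pickle
s=observe();print(s['clock'],s['tool_pos'],s['ee_rot'],s['width'],pinch_z)
F={}
for n in('scene','top'):
    f=grab_frame(n);F[n]=f;cv2.imwrite(f'pics/{n}0.png',f['img']);print(n,f['cam_to_world'].round(3).tolist())
pickle.dump(F,open('f0.pkl','wb'))
E
```

```text
pics
0.0 [ 0.12402283 -0.50940954  0.23043505] [[ 9.71625973e-01  2.36522215e-01 -4.58221932e-04]
 [ 2.36522658e-01 -9.71623973e-01  1.97167956e-03]
 [ 2.11266021e-05 -2.02411494e-03 -9.99997951e-01]] 0.08518799006697408 -0.0187
scene [[0.848, 0.331, -0.414, 1.026], [0.531, -0.55, 0.645, -0.744], [-0.014, -0.766, -0.642, 0.8], [0.0, 0.0, 0.0, 1.0]]
top [[0.023, -0.997, 0.067, 0.487], [-1.0, -0.023, 0.003, -0.018], [-0.002, -0.067, -0.998, 1.2], [0.0, 0.0, 0.0, 1.0]]
```

View pics/top0.png

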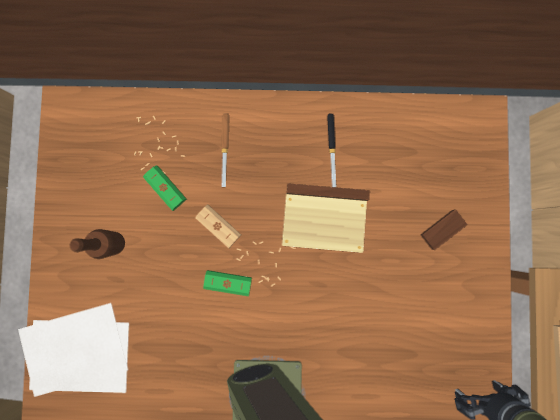

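View pics/scene0.png

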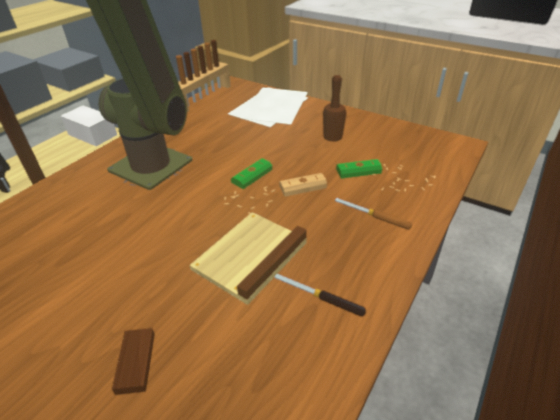

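Candidates in the top view are the pale wooden blank (217,226), the green lookalikes (164,188) and (227,283), and the dark offcut (443,229). The pale wooden one fits the description. The bench hook is at (325,222) with its fence on the far side at (328,192). I'll measure both and check the choice in a crop.

```bash
cat > h.py <<'E'
import cv2,numpy as np
def rays(f,px,T=None):
    T=f['cam_to_world'] if T is None else T
    u=cv2.undistortPoints(np.float64(px).reshape(-1,1,2),f['mtx'],f['dist_coeffs']).reshape(-1,2)
    d=np.c_[u,np.ones(len(u))]
    return d,T
def onplane(f,px,z,T=None):
    d,T=rays(f,px,T); w=d@T[:3,:3].T; o=T[:3,3]
    return o+w*((z-o[2])/w[:,2])[:,None]
def depthpts(f,px,T=None):
    d,T=rays(f,px,T); px=np.int32(np.round(px)); z=f['z_map'][px[:,1],px[:,0]]
    return (d*z[:,None])@T[:3,:3].T+T[:3,3]
def biggest(mask):
    c=cv2.findContours(mask.astype(np.uint8),cv2.RETR_EXTERNAL,cv2.CHAIN_APPROX_NONE)[0]
    return max(c,key=cv2.contourArea).reshape(-1,2)
def rect(P):
    (c,(w,h),a)=cv2.minAreaRect(np.float32(P[:,:2]*1000))
    if w>h: w,h,a=h,w,a+90
    a=(a+90)%180-90   # angle of short side from world x
    return np.array(c)/1000,w,h,a
E
python3 - <<'E'
import pickle;from h import *
F=pickle.load(open('f0.pkl','rb'));f=F['top'];im=f['img']
hsv=cv2.cvtColor(im,cv2.COLOR_BGR2HSV)
for p in[(217,226),(205,213),(325,222),(328,192),(250,200),(227,283)]:print(p,hsv[p[1],p[0]],depthpts(f,[p]).round(4))
def box(m,x0,x1,y0,y1):
    k=np.zeros_like(m);k[y0:y1,x0:x1]=1;return m&k
pale=((hsv[...,2]>165)).astype(np.uint8)
for n,b,z in(('blank',(190,245,200,252),.018),('board',(275,375,185,260),.018)):
    m=cv2.morphologyEx(box(pale,*b),cv2.MORPH_CLOSE,np.ones((5,5)));m=cv2.morphologyEx(m,cv2.MORPH_OPEN,np.ones((3,3)))
    c=biggest(m);print(n,len(c),rect(onplane(f,c,z)))
dark=box((hsv[...,2]<95).astype(np.uint8),280,375,180,205)
c=biggest(dark);print('fence',rect(onplane(f,c,.05)))
ys,xs=np.mgrid[150:300,180:400];P=depthpts(f,np.c_[xs.ravel(),ys.ravel()])
for n,lo,hi,r in(('blank',.01,.04,(190,245,200,252)),('fence',.04,.06,(275,375,180,205))):
    k=(P[:,2]>lo)&(P[:,2]<hi)&(xs.ravel()>r[0])&(xs.ravel()<r[1])&(ys.ravel()>r[2])&(ys.ravel()<r[3])
    print(n,k.sum(),rect(P[k]),np.median(P[k][:,2]))
cv2.imwrite('pics/crop.png',cv2.resize(im[150:310,130:390],None,fx=3,fy=3,interpolation=cv2.INTER_CUBIC))
E
```

```text
(217, 226) [ 13 137 160] [[0.508  0.1624 0.0295]]
(205, 213) [ 17 102 225] [[0.5471 0.2013 0.0243]]
(325, 222) [ 23  83 227] [[ 0.5283 -0.1679  0.0181]]
(328, 192) [ 11 134 101] [[ 0.6177 -0.1715  0.0502]]
(250, 200) [ 12 142 174] [[ 0.5925  0.0661 -0.0006]]
(227, 283) [ 15 134 152] [[0.3372 0.1262 0.0318]]
blank 340 (array([0.5101272 , 0.16459302]), 156.95166015625, 167.8719940185547, 1.3637548685073853)
board 459 (array([ 0.52899023, -0.16742392]), 227.86705017089844, 306.85394287109375, 1.3367125988006592)
fence (array([ 0.59940063, -0.25163663]), 2.761704444885254, 75.39330291748047, -3.44805908203125)
blank 843 (array([0.50850513, 0.16179446]), 56.33992004394531, 140.07858276367188, -40.573246002197266) 0.02625952727845604
fence 845 (array([ 0.62009589, -0.17185892]), 30.99510955810547, 249.5701446533203, -3.411773681640625) 0.0491251346658399
```

View pics/crop.png

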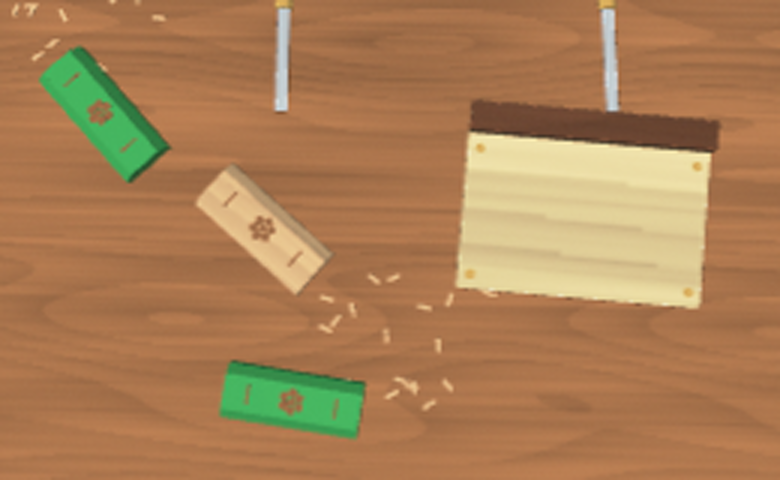

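The crop shows one pale wooden blank with two bevels (crop 262,228, i.e. top 217,226), green lookalikes on either side, and the board with its dark fence. Depth gives the blank as 56 x 140 mm at (0.508, 0.162) with its short axis at -40.6°. The fence is 31 x 250 mm at (0.620, -0.172), angled -3.4°. Both match the given sizes, so I'm moving to hover above the blank.

Emit:
{"fn": "servo_tool", "kwargs": {"steps": [[2.66, -2.81, 0, 0], [2.66, -2.81, 0, 0], [2.66, -2.81, 0, 0], [2.66, -2.81, 0, 0], [2.66, -2.81, 0, 0]], "grip": 1, "newtons": 40}}

```text
clock: 0.52
tool_pos: [0.2203, -0.3403, 0.2309]
ee_rot: [[0.972, 0.235, -0.0], [0.235, -0.972, 0.001], [-0.0, -0.001, -1.0]]
force: [1.1, -0.9, -0.1]
width: 0.085
finger_force: 0.0
```

Emit:
{"fn": "servo_tool", "kwargs": {"steps": [[2.66, -2.81, 0, 0], [2.66, -2.81, 0, 0], [2.66, -2.81, 0, 0], [2.66, -2.81, 0, 0], [2.66, -2.81, 0, 0]]}}

```text
clock: 0.93
tool_pos: [0.3163, -0.1723, 0.2312]
ee_rot: [[0.972, 0.236, -0.0], [0.236, -0.972, -0.0], [-0.0, 0.0, -1.0]]
force: [0.4, 1.0, -1.0]
width: 0.0853
finger_force: 0.0
```

Emit:
{"fn": "servo_tool", "kwargs": {"steps": [[2.66, -2.81, 0, 0], [2.66, -2.81, 0, 0], [2.66, -2.81, 0, 0], [2.66, -2.81, 0, 0], [2.66, -2.81, 0, 0]]}}

```text
clock: 1.35
tool_pos: [0.4123, -0.0042, 0.2311]
ee_rot: [[0.972, 0.237, -0.0], [0.237, -0.972, -0.0], [-0.0, 0.0, -1.0]]
force: [1.6, -0.7, 0.1]
width: 0.0855
finger_force: 0.0
```

Emit:
{"fn": "servo_tool", "kwargs": {"steps": [[2.66, -2.81, 0, 0], [2.66, -2.81, 0, 0], [2.66, -2.81, 0, 0], [2.66, -2.81, 0, 0], [2.66, -2.81, 0, 0]]}}

```text
clock: 1.77
tool_pos: [0.5125, 0.1473, 0.2309]
ee_rot: [[0.963, 0.268, -0.006], [0.268, -0.963, 0.016], [-0.001, -0.017, -1.0]]
force: [1.1, -0.4, 0.4]
width: 0.0849
finger_force: 0.0
```

Emit:
{"fn": "servo_tool", "kwargs": {"steps": [[0, 0, 1.5, -7.15], [0, 0, 1.5, -7.15], [0, 0, 1.5, -7.15], [0, 0, 1.5, -7.15], [0, 0, 1, -7.15]]}}

```text
clock: 2.18
tool_pos: [0.5112, 0.1451, 0.1594]
ee_rot: [[0.625, 0.781, -0.007], [0.781, -0.624, 0.014], [0.007, -0.014, -1.0]]
force: [-0.7, -0.2, -0.0]
width: 0.0855
finger_force: 0.0
```

Emit:
{"fn": "servo_tool", "kwargs": {"steps": [[0, 0, 0, 0], [0, 0, 0, 0], [0, 0, 0, 0]]}}

```text
clock: 2.43
tool_pos: [0.5126, 0.1453, 0.1619]
ee_rot: [[0.632, 0.775, -0.004], [0.775, -0.631, 0.015], [0.009, -0.012, -1.0]]
force: [0.2, 1.0, 0.5]
width: 0.0859
finger_force: 0.0
```

```bash
cat > w.py <<'E'
from workcell import observe, grab_frame
from h import *
def wrist(name=None):
    s=observe();f=grab_frame('wrist')
    T=np.eye(4);T[:3,:3]=s['ee_rot'];T[:3,3]=s['tool_pos'];f['T']=T@f['hand_eye'];s['T']=T
    if name:cv2.imwrite('pics/%s.png'%name,f['img'])
    return s,f
def cloud(f,T):
    ys,xs=np.mgrid[0:420,0:560];px=np.c_[xs.ravel(),ys.ravel()]
    P=depthpts(f,px,T);P[f['z_map'].ravel()<=0]=np.nan
    return P
E
python3 - <<'E'
from w import *
s,f=wrist('w1');print(s['joints'],s['tool_pos'],s['clock'],np.array(s['ee_rot']).round(4).tolist())
P=cloud(f,f['T']);P=P.reshape(420,560,3)
m=(P[...,2]>.008)&(P[...,2]<.04)&(np.hypot(P[...,0]-.508,P[...,1]-.162)<.1)
m=cv2.morphologyEx(m.astype(np.uint8),cv2.MORPH_OPEN,np.ones((5,5)))
n,l,st,c=cv2.connectedComponentsWithStats(m)
i=1+st[1:,4].argmax();print(rect(P[l==i]),np.nanpercentile(P[l==i][:,2],[1,50,99]),st[1:,:])
E
```

```text
[ 15.29284487  17.87251147 -14.41695385  57.68960347   0.89392169
 144.45737568] [0.51259438 0.14534329 0.16186464] 2.4333 [[0.6316, 0.7753, -0.0038], [0.7753, -0.6315, 0.0151], [0.0094, -0.0125, -0.9999]]
(array([0.50777203, 0.16424492]), 56.12637710571289, 140.538818359375, -40.596473693847656) [0.01817536 0.02760511 0.02964057] [[ 235  101   66  156 9431]]
```

View pics/w1.png

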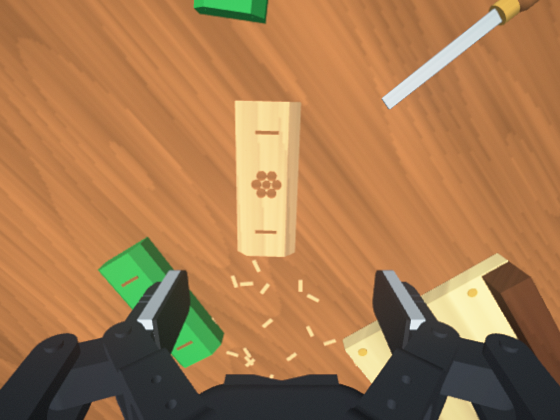

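The wrist view shows the wooden blank ahead of the fingers at about (267,180), rosette up, with a green lookalike to the left. The two position estimates agree within 2.5 mm, so I'm aligning and descending.

Emit:
{"fn": "servo_tool", "kwargs": {"steps": [[0.9, -1.3, 0, 1.4], [0, 0, 2.5, 0], [0, 0, 2.5, 0], [0, 0, 2.5, 0], [0, 0, 2.5, 0]]}}

```text
clock: 2.9
tool_pos: [0.5086, 0.1624, 0.062]
ee_rot: [[0.649, 0.76, -0.001], [0.76, -0.649, 0.016], [0.011, -0.011, -1.0]]
force: [0.1, -0.4, -0.3]
width: 0.0854
finger_force: 0.0
```

Emit:
{"fn": "servo_tool", "kwargs": {"steps": [[0, 0, 1, 0], [0, 0, 1, 0], [0, 0, 0, 0], [0, 0, 0, 0]]}}

```text
clock: 3.23
tool_pos: [0.508, 0.1624, 0.0423]
ee_rot: [[0.649, 0.761, -0.003], [0.761, -0.649, 0.015], [0.009, -0.012, -1.0]]
force: [1.4, 0.3, 1.2]
width: 0.0852
finger_force: 0.0
```

Emit:
{"fn": "servo_tool", "kwargs": {"steps": [[0, 0, 1.2, 0], [0, 0, 1.2, 0], [0, 0, 1.0, 0], [0, 0, 0.5, 0], [0, 0, 0, 0]]}}

```text
clock: 3.65
tool_pos: [0.507, 0.1628, 0.0024]
ee_rot: [[0.648, 0.761, -0.005], [0.761, -0.648, 0.015], [0.008, -0.013, -1.0]]
force: [-0.2, 0.7, 0.7]
width: 0.0851
finger_force: 0.0
```

Emit:
{"fn": "servo_tool", "kwargs": {"steps": [[0, 0, 0, 0], [0, 0, 0, 0], [0, 0, 0, 0], [0, 0, 0, 0], [0, 0, 0, 0]], "grip": 0.45, "newtons": 40}}

```text
clock: 4.07
tool_pos: [0.508, 0.1631, 0.0036]
ee_rot: [[0.648, 0.761, -0.002], [0.761, -0.648, 0.016], [0.01, -0.012, -1.0]]
force: [0.3, -0.3, 4.7]
width: 0.0546
finger_force: 43.3
```

Emit:
{"fn": "servo_tool", "kwargs": {"steps": [[0, 0, 0, 0], [0, 0, 0, 0], [0, 0, 0, 0], [0, 0, 0, 0], [0, 0, 0, 0]]}}

```text
clock: 4.48
tool_pos: [0.508, 0.1631, 0.0036]
ee_rot: [[0.648, 0.761, -0.002], [0.761, -0.648, 0.016], [0.01, -0.012, -1.0]]
force: [-0.3, -1.0, 5.8]
width: 0.0547
finger_force: 43.4
```

Emit:
{"fn": "servo_tool", "kwargs": {"steps": [[0, 0, -0.5, 0], [0, 0, -1, 0], [0, 0, -2.0, 0], [0, 0, -3, 0], [0, 0, -3, 0]]}}

```text
clock: 4.9
tool_pos: [0.5062, 0.161, 0.0983]
ee_rot: [[0.648, 0.761, -0.007], [0.761, -0.648, 0.014], [0.006, -0.015, -1.0]]
force: [0.4, -0.1, -0.7]
width: 0.0549
finger_force: 42.6
```

Emit:
{"fn": "servo_tool", "kwargs": {"steps": [[0, 0, -1.5, 0], [0, 0, 0, 0], [0, 0, 0, 0]]}}

```text
clock: 5.15
tool_pos: [0.5083, 0.1614, 0.1137]
ee_rot: [[0.648, 0.761, -0.002], [0.761, -0.648, 0.016], [0.011, -0.012, -1.0]]
force: [0.2, 0.6, -1.5]
width: 0.0552
finger_force: 42.7
```

```bash
python3 - <<'E'
from w import *
s,f=wrist('w2');print(s['joints'],s['tool_pos'],s['force'],s['width'],np.array(s['ee_rot']).round(4).tolist())
hsv=cv2.cvtColor(f['img'],cv2.COLOR_BGR2HSV)
P=cloud(f,f['T']@np.eye(4)).reshape(420,560,3)
print(f['hand_eye'].round(3).tolist())
ti=np.linalg.inv(s['T']);Q=P@ti[:3,:3].T+ti[:3,3]
for p in[(280,200),(280,260),(280,300),(260,300),(300,300),(280,330)]:print(p,hsv[p[1],p[0]],Q[p[1],p[0]].round(4),P[p[1],p[0]].round(4))
E
```

```text
[ 17.07824164  20.03648691 -19.0236643   50.7860395    0.8904789
 147.49647909] [0.50830868 0.16137398 0.11371817] [ 0.16166071  0.55954529 -1.4785348 ] 0.05515784936268098 [[0.6484, 0.7613, -0.002], [0.7613, -0.6483, 0.0156], [0.0106, -0.0117, -0.9999]]
[[0.001, -0.947, -0.32, 0.083], [1.0, 0.001, -0.0, -0.0], [0.0, -0.32, 0.947, -0.143], [0.0, 0.0, 0.0, 1.0]]
(280, 200) [ 13 148 183] [ 0.0457 -0.0007 -0.0241] [0.5374 0.1962 0.1383]
(280, 260) [ 21  95 249] [ 0.0197 -0.0007 -0.0237] [0.5206 0.1765 0.1376]
(280, 300) [ 13 149 182] [ 0.0009 -0.0007 -0.0244] [0.5084 0.1622 0.1381]
(260, 300) [ 13 147 181] [ 0.0014 -0.0092 -0.025 ] [0.5022 0.168  0.1389]
(300, 300) [ 13 150 179] [ 0.0021  0.0077 -0.026 ] [0.5156 0.1575 0.1396]
(280, 330) [ 21  95 249] [-0.0151 -0.0007 -0.0238] [0.498  0.15   0.1374]
```

View pics/w2.png

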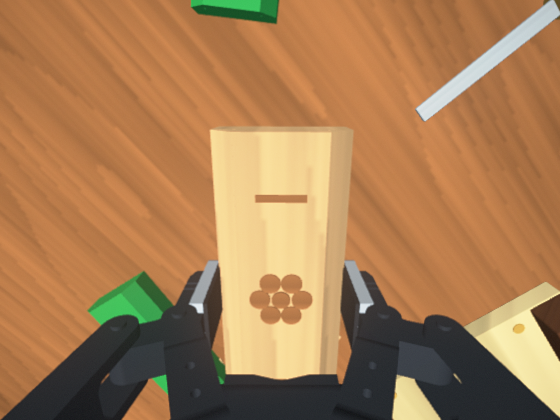

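The blank is held level, with the rosette centred between the pads at (281,300) and its underside 3.7 mm below the TCP. I'm carrying it over the board.

Emit:
{"fn": "servo_tool", "kwargs": {"steps": [[-1.14, 1.2, 0, 0], [-2.275, 2.396, 0, 0], [-2.275, 2.396, 0, 0], [-2.275, 2.396, 0, 0], [-2.275, 2.396, 0, 0]]}}

```text
clock: 5.62
tool_pos: [0.5216, 0.0121, 0.1083]
ee_rot: [[0.648, 0.762, -0.008], [0.762, -0.648, 0.015], [0.006, -0.016, -1.0]]
force: [1.2, -0.6, -1.4]
width: 0.0548
finger_force: 42.7
```

Emit:
{"fn": "servo_tool", "kwargs": {"steps": [[-2.275, 2.396, 0, 0], [-2.275, 2.396, 0, 0], [-2.275, 2.396, 0, 0], [-2.275, 2.396, 0, 0], [-2.275, 2.396, 0, 0]]}}

```text
clock: 6.03
tool_pos: [0.539, -0.1521, 0.1056]
ee_rot: [[0.648, 0.761, -0.008], [0.761, -0.648, 0.016], [0.007, -0.017, -1.0]]
force: [-0.5, -0.5, -1.5]
width: 0.0548
finger_force: 42.7
```

Emit:
{"fn": "servo_tool", "kwargs": {"steps": [[-1.14, 1.2, 0, 0], [0, 0, 0, -6.2], [0, 0, 0, -6.2], [0, 0, 0, -6.2], [0, 0, 0, -6.2]]}}

```text
clock: 6.45
tool_pos: [0.5408, -0.1671, 0.1052]
ee_rot: [[0.265, 0.964, -0.009], [0.964, -0.265, 0.016], [0.014, -0.013, -1.0]]
force: [-1.0, -0.1, -1.2]
width: 0.0551
finger_force: 42.7
```

Emit:
{"fn": "servo_tool", "kwargs": {"steps": [[0, 0, 0, -6.2], [0, 0, 0, -6.0], [0, 0, 0, 0], [0, 0, 0, 0], [0, 0, 0, 0]]}}

```text
clock: 6.87
tool_pos: [0.5418, -0.1671, 0.1065]
ee_rot: [[0.062, 0.998, -0.006], [0.998, -0.062, 0.016], [0.015, -0.007, -1.0]]
force: [0.4, -0.0, -1.0]
width: 0.0547
finger_force: 42.7
```

```bash
python3 - <<'E'
from w import *
s,f=wrist('w3');print(s['joints'],s['tool_pos'],s['force'],s['width'],np.array(s['ee_rot']).round(4).tolist())
P=cloud(f,f['T']).reshape(420,560,3)
hz=P[...,2]
for n,lo,hi in(('fence top',.044,.056),('board',.014,.022)):
    m=(hz>lo)&(hz<hi);m=cv2.morphologyEx(m.astype(np.uint8),cv2.MORPH_OPEN,np.ones((5,5)))
    k,l,st,c=cv2.connectedComponentsWithStats(m);i=1+st[1:,4].argmax();q=P[l==i];print(n,st[i],rect(q),np.median(q[:,2]))
    if n[0]=='f':  # line fit of near edge: min-x points binned along y
        xh=np.array([np.cos(np.radians(-3.4)),np.sin(np.radians(-3.4))]);yh=np.array([-xh[1],xh[0]])
        a=q[:,:2]@xh;b=q[:,:2]@yh;e=[]
        for t in np.arange(b.min()+.01,b.max()-.01,.005):
            w=(b>t)&(b<t+.005)
            if w.sum()>5:e.append((t,np.percentile(a[w],2),np.percentile(a[w],98)))
        e=np.array(e);print(np.median(e,0),np.polyfit(e[:,0],e[:,1],1),np.polyfit(e[:,0],e[:,2],1))
        foot=np.array([.6051,-.1710]);print('foot a,b',foot@xh,foot@yh,b.min(),b.max(),'tcp',s['tool_pos'][:2]@xh,s['tool_pos'][:2]@yh)
E
```

```text
[-17.55996392  23.91036698 -13.95319515  52.75531218   0.7468325
  75.97662317] [ 0.54175866 -0.1670591   0.10648047] [ 0.43456001 -0.03469279 -0.95516232] 0.05469631283955004 [[0.0618, 0.9981, -0.0064], [0.998, -0.0617, 0.0157], [0.0153, -0.0073, -0.9999]]
fence top [  370    17    80   302 14155] (array([ 0.62106561, -0.14306097]), 30.85740852355957, 195.65802001953125, -3.7284622192382812) 0.04993658988298755
[-0.1063759   0.6137555   0.64255424] [-0.02780602  0.6117495 ] [0.00386766 0.64302332]
foot a,b 0.6141763097581598 -0.1348127239241495 -0.20387590074630266 -0.00813281011296456 tcp 0.5507127372832457 -0.13463530339839108
board [  134    29   248   277 34791] (array([ 0.5268006 , -0.14286929]), 160.68585205078125, 207.70750427246094, -3.4587326049804688) 0.01797828479751523
```

View pics/w3.png

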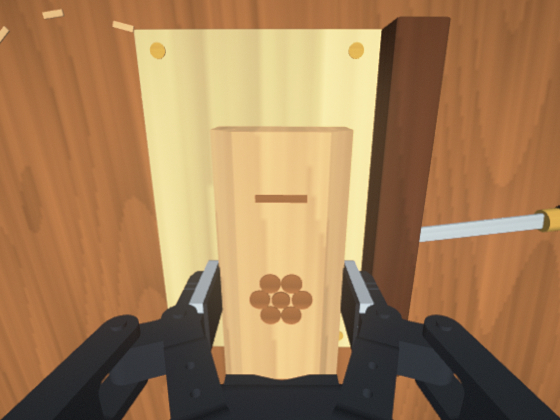

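The wrist view shows the blank parallel to the fence over the board, with its edge 35 mm from the fence face (fence edge at column ~370). Fence and board match the earlier measurement, so I'm lowering it.

Emit:
{"fn": "servo_tool", "kwargs": {"steps": [[0, 0, 2, 0], [0, 0, 2.5, 0], [0, 0, 2, 0], [0, 0, 1, 0], [0, 0, 0.4, 0]]}}

```text
clock: 7.33
tool_pos: [0.5406, -0.1656, 0.0267]
ee_rot: [[0.06, 0.998, -0.008], [0.998, -0.06, 0.016], [0.016, -0.009, -1.0]]
force: [-0.6, -0.1, -0.9]
width: 0.0551
finger_force: 42.7
```

Emit:
{"fn": "servo_tool", "kwargs": {"steps": [[0, 0, 0, 0], [0, 0, 0, 0], [0, 0, 0, 0]]}}

```text
clock: 7.58
tool_pos: [0.5435, -0.1666, 0.0299]
ee_rot: [[0.06, 0.998, -0.002], [0.998, -0.06, 0.014], [0.014, -0.003, -1.0]]
force: [0.6, 0.2, -0.8]
width: 0.0549
finger_force: 42.7
```

Emit:
{"fn": "servo_tool", "kwargs": {"steps": [[0, 0, 0.3, 0], [0, 0, 0.2, 0], [0, 0, 0.1, 0], [0, 0, 0, 0], [0, 0, 0, 0]]}}

```text
clock: 8.0
tool_pos: [0.5422, -0.1661, 0.0226]
ee_rot: [[0.06, 0.998, -0.004], [0.998, -0.06, 0.015], [0.015, -0.005, -1.0]]
force: [1.0, -0.8, -1.1]
width: 0.0545
finger_force: 42.7
```

Emit:
{"fn": "servo_tool", "kwargs": {"steps": [[0, 0, 0.1, 0], [0, 0, 0, 0], [0, 0, 0, 0]]}}

```text
clock: 8.25
tool_pos: [0.5424, -0.1662, 0.0218]
ee_rot: [[0.06, 0.998, -0.004], [0.998, -0.06, 0.015], [0.015, -0.005, -1.0]]
force: [-0.4, 0.7, 1.5]
width: 0.0549
finger_force: 42.9
```

Emit:
{"fn": "servo_tool", "kwargs": {"steps": [[0, 0, 0.08, 0], [0, 0, 0, 0], [0, 0, 0, 0]]}}

```text
clock: 8.5
tool_pos: [0.5425, -0.1661, 0.0217]
ee_rot: [[0.06, 0.998, -0.004], [0.998, -0.06, 0.015], [0.014, -0.004, -1.0]]
force: [-1.5, 0.8, 6.0]
width: 0.0551
finger_force: 43.5
```

Emit:
{"fn": "servo_tool", "kwargs": {"steps": [[0, 0, 0, 0], [0, 0, 0, 0], [0, 0, 0, 0], [0, 0, 0, 0]], "grip": 0.85}}

```text
clock: 8.83
tool_pos: [0.5422, -0.166, 0.0206]
ee_rot: [[0.06, 0.998, -0.004], [0.998, -0.059, 0.015], [0.015, -0.005, -1.0]]
force: [-0.0, -0.5, 0.4]
width: 0.0723
finger_force: 0.0
```

Emit:
{"fn": "servo_tool", "kwargs": {"steps": [[0, 0, -0.5, 0], [0, 0, -1, 0], [0, 0, -2, 0], [0, 0, -2.5, 0], [0, 0, -2.5, 0]]}}

```text
clock: 9.25
tool_pos: [0.5422, -0.1672, 0.1071]
ee_rot: [[0.06, 0.998, -0.005], [0.998, -0.06, 0.015], [0.015, -0.006, -1.0]]
force: [-0.2, -0.1, 0.2]
width: 0.0724
finger_force: 0.0
```

It was set down gently and released at about zero force. I'm backing off, turning the tool 90° and shutting the fingers for the push.

Emit:
{"fn": "servo_tool", "kwargs": {"steps": [[0, -2, 0, 0], [0, -2.5, 0, 0], [0, -1.5, 0, 0], [0, 0, 0, -7], [0, 0, 0, -7]], "grip": 0, "newtons": 60}}

```text
clock: 9.67
tool_pos: [0.4817, -0.1637, 0.1073]
ee_rot: [[-0.189, 0.982, -0.004], [0.982, 0.189, 0.015], [0.015, -0.001, -1.0]]
force: [0.4, 0.4, -0.7]
width: 0.0119
finger_force: 0.0
```

Emit:
{"fn": "servo_tool", "kwargs": {"steps": [[0, 0, 0, -7], [0, 0, 0, -7], [0, 0, 0, -7], [0, 0, 0, -7], [0, 0, 0, -7]]}}

```text
clock: 10.08
tool_pos: [0.483, -0.1639, 0.1071]
ee_rot: [[-0.718, 0.696, -0.003], [0.695, 0.718, 0.015], [0.012, 0.008, -1.0]]
force: [-0.2, 0.4, -0.7]
width: 0.0002
finger_force: 0.0
```

Emit:
{"fn": "servo_tool", "kwargs": {"steps": [[0, 0, 0, -7], [0, 0, 0, -7], [0, 0, 0, -7], [0, 0, 0, -7], [0, 0, 0, -7]]}}

```text
clock: 10.5
tool_pos: [0.483, -0.1639, 0.1071]
ee_rot: [[-0.987, 0.158, -0.003], [0.158, 0.987, 0.015], [0.005, 0.014, -1.0]]
force: [-0.1, 0.1, -0.5]
width: 0.0001
finger_force: 0.0
```

Emit:
{"fn": "servo_tool", "kwargs": {"steps": [[0, 0, 0, -6], [0, 0, 0, 0], [0, 0, 0, 0], [0, 0, 0, 0]]}}

```text
clock: 10.83
tool_pos: [0.4829, -0.1638, 0.1066]
ee_rot: [[-0.998, 0.062, -0.004], [0.062, 0.998, 0.015], [0.004, 0.015, -1.0]]
force: [0.8, 0.4, -0.6]
width: 0.0003
finger_force: 0.0
```

```bash
cat > m.py <<'E'
from w import *
import sys
s=observe();f=grab_frame('top');cv2.imwrite('pics/%s.png'%sys.argv[1],f['img'])
print(s['joints'],s['tool_pos'],s['force'],s['width'],np.array(s['ee_rot']).round(4).tolist())
t=np.radians(-3.4);R=np.array([[np.cos(t),-np.sin(t)],[np.sin(t),np.cos(t)]]);foot=np.array([.6051,-.1710])
print('tcp hook',(s['tool_pos'][:2]-foot)@R)
for n,g,T in(('top',f,f['cam_to_world']),('wrist',)+wrist(sys.argv[1]+'w')[1:]*2):
    if n=='wrist':T=g['T']
    P=cloud(g,T).reshape(420,560,3);L=(P[...,:2]-foot)@R
    m=(P[...,2]>.03)&(P[...,2]<.056)&(L[...,0]>-.12)&(L[...,0]<-.002)&(abs(L[...,1])<.11)
    hsv=cv2.cvtColor(g['img'],cv2.COLOR_BGR2HSV);m&=(hsv[...,2]>120)
    m=cv2.morphologyEx(m.astype(np.uint8),cv2.MORPH_OPEN,np.ones((3,3)))
    if not m.any():print(n,'none');continue
    k,l,st,c=cv2.connectedComponentsWithStats(m);i=1+st[1:,4].argmax();q=np.c_[L[l==i],P[l==i][:,2]]
    print(n,st[i],rect(q),q.min(0).round(4),q.max(0).round(4),np.median(q[:,2]))
E
python3 m.py t1
```

```text
[-19.20010341  18.77734794 -22.2101823   49.48270626   0.73271594
 -15.66325523] [ 0.48291715 -0.16383193  0.10661152] [ 0.82787516  0.40945123 -0.58552122] 0.00026095612833142596 [[-0.9981, 0.0618, -0.0035], [0.0617, 0.998, 0.0148], [0.0044, 0.0145, -0.9999]]
tcp hook [-1.22392904e-01 -9.07667160e-05]
top [302 207  39  20 601] (array([-0.06226102,  0.01427215]), 55.9830436706543, 112.27159118652344, -0.239227294921875) [-0.0903 -0.042   0.0306] [-0.0342  0.0704  0.0527] 0.04459923692777412
wrist [ 295  258   85   58 3521] (array([-0.07119572,  0.04228433]), 40.8354377746582, 60.77227783203125, 0.4047974944114685) [-0.0916  0.0118  0.03  ] [-0.0508  0.0725  0.0482] 0.04542000726819795
```

The blank stands at hook (-62, 0) mm with yaw -0.2°. I'm descending behind it and pushing it low toward the fence.

Emit:
{"fn": "servo_tool", "kwargs": {"steps": [[0, 0, 2.5, 0], [0, 0, 2.5, 0], [0, 0, 2, 0], [0, 0, 0.8, 0], [0, 0, 0, 0]]}}

```text
clock: 11.35
tool_pos: [0.4805, -0.1619, 0.0263]
ee_rot: [[-0.998, 0.06, -0.008], [0.06, 0.998, 0.016], [0.009, 0.016, -1.0]]
force: [0.1, 0.3, 0.7]
width: 0.0001
finger_force: 0.0
```

Emit:
{"fn": "servo_tool", "kwargs": {"steps": [[-0.8, 0, 0, 0], [-0.8, 0, 0, 0], [-0.6, 0, 0, 0], [-0.6, 0, 0, 0], [-0.5, 0, 0, 0]]}}

```text
clock: 11.77
tool_pos: [0.5171, -0.1649, 0.0289]
ee_rot: [[-0.998, 0.059, -0.002], [0.059, 0.998, 0.014], [0.003, 0.014, -1.0]]
force: [-0.3, 1.1, -0.1]
width: -0.0001
finger_force: 0.2
```

Emit:
{"fn": "servo_tool", "kwargs": {"steps": [[-0.4, 0, 0, 0], [-0.4, 0, 0, 0], [-0.3, 0, 0, 0], [-0.3, 0, 0, 0], [0, 0, 0, 0]]}}

```text
clock: 12.18
tool_pos: [0.53, -0.1655, 0.0279]
ee_rot: [[-0.998, 0.059, -0.004], [0.059, 0.998, 0.015], [0.004, 0.015, -1.0]]
force: [0.4, 0.8, 0.4]
width: -0.0004
finger_force: 0.0
```

Emit:
{"fn": "servo_tool", "kwargs": {"steps": [[-0.3, 0, 0, 0], [-0.2, 0, 0, 0], [-0.2, 0, 0, 0], [0, 0, 0, 0], [0, 0, 0, 0]]}}

```text
clock: 12.6
tool_pos: [0.5365, -0.1659, 0.0279]
ee_rot: [[-0.998, 0.06, -0.004], [0.059, 0.998, 0.015], [0.005, 0.015, -1.0]]
force: [-0.3, 0.9, 0.7]
width: -0.0001
finger_force: 0.0
```

```bash
python3 m.py t2
```

```text
[-17.6050576   27.89958352 -20.88491389  41.68663493   0.74754412
 -14.19550034] [ 0.53651813 -0.16586013  0.02789088] [-0.2622023   0.90488938  0.73197776] -5.082556460511878e-05 [[-0.9982, 0.0596, -0.0039], [0.0595, 0.9981, 0.0149], [0.0048, 0.0147, -0.9999]]
tcp hook [-0.06876598  0.00106348]
top [303 196  29  18 364] (array([-0.02889427,  0.02930947]), 53.4237174987793, 82.68600463867188, 0.46543243527412415) [-0.0559 -0.0119  0.0316] [-0.0023  0.0706  0.0509] 0.04454028578562952
wrist [ 319  300  114   45 2226] (array([-0.05538359,  0.04834779]), 18.09604263305664, 55.51884460449219, -15.876670837402344) [-0.0589  0.02    0.0337] [-0.0394  0.0731  0.0474] 0.03959021638892951
```

Emit:
{"fn": "servo_tool", "kwargs": {"steps": [[-0.1, 0, 0, 0], [-0.1, 0, 0, 0], [0, 0, 0, 0], [0, 0, 0, 0]]}}

```text
clock: 13.03
tool_pos: [0.5379, -0.1659, 0.0277]
ee_rot: [[-0.998, 0.06, -0.005], [0.06, 0.998, 0.015], [0.006, 0.015, -1.0]]
force: [-1.5, -0.8, 0.0]
width: -0.0002
finger_force: 0.6
```

Emit:
{"fn": "servo_tool", "kwargs": {"steps": [[-0.1, 0, 0, 0], [-0.1, 0, 0, 0], [0, 0, 0, 0], [0, 0, 0, 0]]}}

```text
clock: 13.37
tool_pos: [0.5379, -0.1658, 0.0274]
ee_rot: [[-0.998, 0.06, -0.009], [0.06, 0.998, 0.015], [0.009, 0.015, -1.0]]
force: [-4.9, -0.3, 3.1]
width: 0.0002
finger_force: 2.7
```

The low push stopped on contact at TCP -67.4 mm from the fence, which is 56 mm blank plus 11.4 mm finger half-width, so the blank is flush. Now I'll back off, rise, and come in diagonally on the near bevel.

Emit:
{"fn": "servo_tool", "kwargs": {"steps": [[0.8, 0, 0, 0], [0.6, 0, 0, 0], [0, 0, -1.4, 0], [0, 0, -1.4, 0], [0, 0, 0, 0]]}}

```text
clock: 13.78
tool_pos: [0.5285, -0.1663, 0.0583]
ee_rot: [[-0.998, 0.06, 0.001], [0.06, 0.998, 0.014], [-0.0, 0.014, -1.0]]
force: [0.2, 0.1, 0.5]
width: 0.0
finger_force: 0.0
```

Emit:
{"fn": "servo_tool", "kwargs": {"steps": [[-0.4, 0, 0.4, 0], [-0.4, 0, 0.4, 0], [-0.3, 0, 0.3, 0], [0, 0, 0, 0], [0, 0, 0, 0]]}}

```text
clock: 14.2
tool_pos: [0.5369, -0.1658, 0.0436]
ee_rot: [[-0.998, 0.059, -0.006], [0.059, 0.998, 0.016], [0.007, 0.015, -1.0]]
force: [-0.7, 0.8, 0.4]
width: 0.0003
finger_force: 0.0
```

Emit:
{"fn": "servo_tool", "kwargs": {"steps": [[-0.35, 0, 0, 0], [-0.1, 0, 0.1, 0], [-0.1, 0, 0.1, 0], [0, 0, 0, 0], [0, 0, 0, 0]]}}

```text
clock: 14.62
tool_pos: [0.5428, -0.1664, 0.0428]
ee_rot: [[-0.998, 0.06, -0.004], [0.06, 0.998, 0.015], [0.005, 0.015, -1.0]]
force: [0.2, 0.1, 0.2]
width: 0.0001
finger_force: 0.0
```

Emit:
{"fn": "servo_tool", "kwargs": {"steps": [[-0.1, 0, 0.1, 0], [-0.1, 0, 0.1, 0], [0, 0, 0, 0], [0, 0, 0, 0]]}}

```text
clock: 14.95
tool_pos: [0.5448, -0.1665, 0.0407]
ee_rot: [[-0.998, 0.06, -0.004], [0.06, 0.998, 0.015], [0.005, 0.015, -1.0]]
force: [-0.6, 0.3, 0.2]
width: -0.0002
finger_force: 0.0
```

Emit:
{"fn": "servo_tool", "kwargs": {"steps": [[-0.1, 0, 0.1, 0], [0, 0, 0, 0], [0, 0, 0, 0]]}}

```text
clock: 15.2
tool_pos: [0.5451, -0.1665, 0.0404]
ee_rot: [[-0.998, 0.06, -0.005], [0.06, 0.998, 0.015], [0.006, 0.015, -1.0]]
force: [-2.2, -0.0, 4.4]
width: -0.0
finger_force: 2.9
```

Emit:
{"fn": "servo_tool", "kwargs": {"steps": [[-0.1, 0, 0.1, 0], [0, 0, 0, 0], [0, 0, 0, 0]]}}

```text
clock: 15.45
tool_pos: [0.5452, -0.1666, 0.0402]
ee_rot: [[-0.998, 0.06, -0.006], [0.06, 0.998, 0.015], [0.007, 0.014, -1.0]]
force: [-5.7, 0.1, 13.8]
width: 0.0002
finger_force: 7.0
```

Emit:
{"fn": "servo_tool", "kwargs": {"steps": [[-0.1, 0, 0.1, 0], [0, 0, 0, 0], [0, 0, 0, 0]]}}

```text
clock: 15.7
tool_pos: [0.5452, -0.1665, 0.0401]
ee_rot: [[-0.998, 0.06, -0.008], [0.06, 0.998, 0.015], [0.009, 0.014, -1.0]]
force: [-11.1, 0.9, 21.2]
width: 0.0002
finger_force: 11.1
```

It's in contact on the bevel. The arm is stiffer in z than in x, so I'm adding mostly forward command to balance the diagonal.

Emit:
{"fn": "servo_tool", "kwargs": {"steps": [[-0.15, 0, 0.05, 0], [-0.1, 0, 0, 0], [0, 0, 0, 0], [0, 0, 0, 0]]}}

```text
clock: 16.03
tool_pos: [0.5453, -0.1665, 0.04]
ee_rot: [[-0.998, 0.06, -0.012], [0.06, 0.998, 0.015], [0.012, 0.014, -1.0]]
force: [-15.3, 0.9, 29.3]
width: 0.0001
finger_force: 15.8
```

Emit:
{"fn": "servo_tool", "kwargs": {"steps": [[-0.1, 0, 0.02, 0], [0, 0, 0, 0], [0, 0, 0, 0], [0, 0, 0, 0]]}}

```text
clock: 16.37
tool_pos: [0.5453, -0.1665, 0.0401]
ee_rot: [[-0.998, 0.061, -0.013], [0.06, 0.998, 0.015], [0.014, 0.014, -1.0]]
force: [-17.7, 0.7, 30.7]
width: 0.0002
finger_force: 17.6
```

```bash
python3 m.py t3; python3 -c "
import cv2,numpy as np
a=cv2.imread('pics/t3.png')[150:310,230:400];b=cv2.imread('pics/t3w.png')
from workcell import grab_frame
c=grab_frame('scene')['img'][190:310,170:330]
cv2.imwrite('pics/t3c.png',np.vstack([np.hstack([cv2.resize(a,(400,300)),cv2.resize(b,(400,300))]),np.hstack([cv2.resize(c,(400,300)),np.zeros((300,400,3),np.uint8)])]))"
```

```text
[-17.3057387   28.12060377 -18.19399002  44.65070911   0.57724858
 -13.84492764] [ 0.54534229 -0.16653414  0.04005147] [-17.6569158    0.73774581  30.67818396] 0.00023960899860692492 [[-0.9981, 0.0605, -0.0131], [0.0603, 0.9981, 0.0146], [0.0139, 0.0138, -0.9998]]
tcp hook [-0.05991738  0.00091399]
top [303 196  25  18 285] (array([-0.02883591,  0.03560534]), 53.53554153442383, 70.03608703613281, 0.0738898515701294) [-0.0556  0.0006  0.0322] [-0.002   0.0706  0.051 ] 0.044549001154216006
wrist [ 312  273  112   65 4735] (array([-0.04101495,  0.04519055]), 32.70805740356445, 56.47038269042969, -1.59747314453125) [-0.057   0.0173  0.0333] [-0.0239  0.0733  0.0478] 0.0435904290733638
```

View pics/t3c.png

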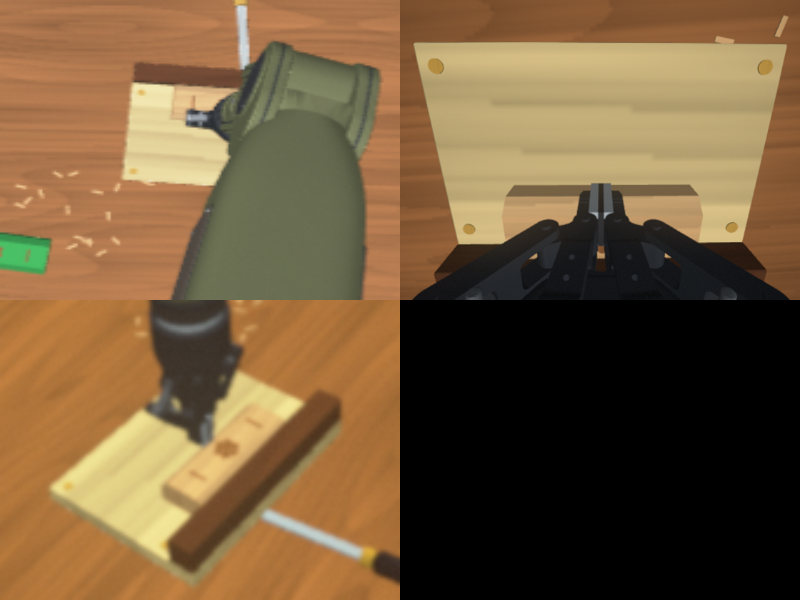

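The pictures show the blank flush along the fence and midway along it (scene crop 225,450), flat on the board, with the fingers on its near bevel. I'll bring the push closer to 45°.

Emit:
{"fn": "servo_tool", "kwargs": {"steps": [[-0.1, 0, -0.03, 0], [-0.1, 0, -0.03, 0], [0, 0, 0, 0], [0, 0, 0, 0], [0, 0, 0, 0]]}}

```text
clock: 16.93
tool_pos: [0.5454, -0.1665, 0.0401]
ee_rot: [[-0.998, 0.061, -0.017], [0.061, 0.998, 0.015], [0.018, 0.014, -1.0]]
force: [-20.7, 0.5, 31.3]
width: -0.0004
finger_force: 18.6
```

Emit:
{"fn": "servo_tool", "kwargs": {"steps": [[0, 0, 0, 0], [0, 0, 0, 0], [0, 0, 0, 0], [0, 0, 0, 0], [0, 0, 0, 0]]}}

```text
clock: 17.35
tool_pos: [0.5454, -0.1666, 0.0401]
ee_rot: [[-0.998, 0.061, -0.017], [0.061, 0.998, 0.015], [0.018, 0.014, -1.0]]
force: [-20.4, 1.5, 30.8]
width: -0.0001
finger_force: 18.6
```

The push holds steady at about 20 N into the fence and 31 N down, so I'm handing in.

```bash
python3 -c "
from workcell import job_done;print(job_done())"
```

```text
the job is handed in; nothing more can be done
None
```

The job is handed in at about 17.5 s: the wooden blank lies bevels up and flush along the fence, midway between its ends, held by one diagonal push on its near bevel (about 20 N into the fence, 31 N down); no verdict was returned.

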